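# Lift the dish carrier out of its canister and hold it up

## Task

Lift the lid off the steel canister by its knob and set it down (do not drop it) the same way up on the free worktop. Then lift the carrier with its two petri dishes out of the canister by its grip bar and hold it level and still in the air, centred over the open canister with its base about 8 cm above the canister's rim, for at least two seconds; finish while still holding it there. Keep both dishes lying on the carrier, keep the carrier level all the way, leave the canister standing where it is and leave the other things alone.

Things in the scene. Friction and masses are not known exactly. Their poses are not given: they have to be found in the camera images.
- canister: round open steel canister, loose, 0.7 kg, standing on the worktop: 91 mm outer diameter, 86 mm inner, 62 mm high, floor 4 mm thick; a bead of 102 mm diameter runs round it at 44 to 50 mm height, on which the lid's skirt rests. Origin: centre of the underside, z up
- lid: round slip-over steel lid, loose, about 0.13 kg, at the start on the canister bead: 102 mm diameter, 50 mm high, 3 mm play all round, overlaps the rim by 12 mm. Round black knob on top: stem 18 mm diameter from 50 to 58 mm, head 24 mm diameter from 61 to 80 mm above the origin. Origin: centre of the skirt's lower edge, z up through the knob
- carrier: round aluminium carrier, loose, about 0.12 kg, on the canister floor under the lid: base 75 mm diameter, 5.5 mm lip, straps at y = +-35 mm, joined by a straight grip bar along its y axis: 10 mm thick (along its x), 74 mm long, 74 to 88 mm above the origin (16 to 30 mm above the canister rim). Grip from above, fingers closing along x. Origin: centre of the underside, z up
- dish_low: closed petri dish, loose, about 30 g, 58 mm diameter, 15 mm high, lying on the carrier's base between the straps (2.5 mm above the carrier's origin). Origin: centre of the underside
- dish_top: the same kind of petri dish, lying on top of the lower one. Origin: centre of the underside
- sample_cup: bystander: sample container with screw lid, 61 mm diameter, 62 mm high, to the right beyond the canister. Origin: centre of the underside
- stopper: bystander: rubber stopper, 31 mm diameter, 26 mm high, beyond the canister. Origin: centre of the underside
- filter_tin: bystander: round tin, 67 mm diameter, 33 mm high, on the left; the worktop between it and the canister (in front of the centrifuge, which stands from x = 0.57 on, y = -0.03 to 0.33, taller than the lid) is free for the lid. Origin: centre of the underside
Not all that is in view belongs to the job. What is shaped like the lid but brown is not meant.

How it is judged:
On the way, in this order (a step that is already met when the one before it is completed fails the run):
1. the lid stands on the worktop, skirt down and let go, with the carrier still in the canister (height (world z) of lid below 0.008 m and angle between lid's own z axis and vertical below 0.1 rad and linear speed of lid below 0.02 m/s and contact force between lid and the fingers below 0.1 N and contact force between lid and canister below 0.1 N and height (world z) of carrier below 0.02 m), for 0.2 s.
2. the carrier is held level and still over the canister, base at least 38 mm above the rim, for a second (height (world z) of carrier between 0.1 and 0.35 m and horizontal distance between carrier and canister below 0.04 m and angle between carrier's own z axis and vertical below 0.1 rad and linear speed of carrier below 0.03 m/s and angular speed of carrier below 0.2 rad/s and contact force between carrier and the fingers above 1 N and contact force between carrier and canister below 0.1 N and contact force between carrier and lid below 0.1 N), for 1 s.
At the end, for the whole second after the job is handed in: carrier held in the gripper alone, level to 0.1 rad, still, base 0.10 to 0.35 m up, within 40 mm of the canister axis; both dishes lying on it (15 mm); lid let go on the worktop, skirt down (0.1 rad), off the canister; canister upright, moved under 20 mm; bystanders under 30 mm (all of step 2 and height (world z) of lid below 0.008 m and angle between each of lid, canister's own z axis and vertical below 0.1 rad and linear speed of lid below 0.02 m/s and contact force between lid and the fingers below 0.1 N and contact force between lid and canister below 0.1 N and horizontal distance between each of dish_low, dish_top and carrier below 0.015 m and angle between each of dish_low, dish_top's own z axis and vertical below 0.15 rad and z of each of dish_low, dish_top in the frame of carrier below 0.035 m and distance of canister from where it was at the start of the episode below 0.02 m and distance of each of sample_cup, stopper, filter_tin from where it was at the start of the episode below 0.03 m); the arm keeps its last pose, push and grip.
It fails at once if the carrier is tipped by more than 0.3 rad (angle between carrier's own z axis and vertical above 0.3 rad).
It fails at once if the lid is dropped or thrown (moves faster than 0.5 m/s without being held) (linear speed of lid above 0.5 m/s and contact force between lid and the fingers below 0.1 N).
It fails at once if a dish leaves the carrier (distance between any of dish_low, dish_top and carrier above 0.06 m).
It fails at once if the canister is shoved or tipped (distance of canister from where it was at the start of the episode above 0.04 m or angle between canister's own z axis and vertical above 0.3 rad).
It fails at once if a bystander is disturbed (distance of any of sample_cup, stopper, filter_tin from where it was at the start of the episode above 0.04 m).
It also fails if it takes over 69 s, if anything falls off the work surface, if the arm or the gripper's body presses on something with over 40 N, if the wrist force passes 120 N, or if a joint passes its speed limit or range.

## Robot

A 6-joint arm with a two-finger parallel gripper is mounted at the origin on a cart in front of the work surface, level with it; the furniture and walls round the work are solid. World frame = base frame: x ahead of the robot, y to its left, z up, the work surface at z = 0. Lengths are in m, angles in rad, forces in N, time in s.
With the tool pointing down it reaches from about 0.375 to 0.975 m from the base axis. Payload 3.8 kg.
Tool frame: the origin (TCP) lies at the very end of the fingers, on their centre line; the grasp point (between the pads) lies 19 mm behind it; z points along the fingers, y is the line along which they close (so a half turn about z gives the same grasp; the last joint's range is limited). The gripper opens to 85 mm and grips with 20 to 120 N. Pads are 22 mm wide; open, the fingers measure 114 mm over their backs; the gripper's body (76 mm by 85 mm) begins 54 mm behind the grasp point. The pads swing forward as they close: fully open they stand 13 mm farther back than shut.
Start: joints at [-1.259, 0.264, 1.604, -0, 1.274, -0.037], TCP at [0.231, -0.634, 0.231] pointing down, gripper open.
Joint ranges: [-2.63, 2.63], [-0.94, 2.18], [0.31, 2.57], [-1.31, 4.45], [0, 2.66], [-2.55, 2.55]. Speed limits (rad/s): [2.57, 2.57, 3.14, 3.14, 3.14, 3.14].

## Interface

Orientations are given as a rotation vector (axis times angle).
In Python, from workcell import bot gives the robot as it stands.
- The arm moves only by the shell command python3 -m creep 'ROWS' [FORCE]. ROWS is JSON, a list of rows, each a list of 5 numbers: the shift along the tool's x, y, z in units of 0.05 m (1.0 is 0.05 m), then the turn about the tool's z in units of 0.1 rad (1.0 is 0.1 rad), then the opening, from 0 (shut) to 1 (fully open). In form: [[tx, ty, tz, spin, hand], ...]. A call has 1 to 20 rows; each row shifts and turns the commanded pose from where the row before left it, along the tool's axes as they then stand; what a row does not reach is not made up. A row lasts 1/8 s, in which the tool goes at most 62.5 mm and 10.7 degrees, less where a joint would pass 70% of its speed; a pose out of reach is approached as far as the arm can. A call with a number of a shift or a turn outside -1 to 1 is refused whole. A call with a gripper value outside its range is refused whole. The fingers move at their own pace and stop on an object; FORCE is the grip in N (left out, the last holds). Time passes only in rows, so rows that do not move let the fingers close. It gives the time, the measured TCP pose, the force, the opening and the grip force at its end, in the units of the state.
- bot.read_state(): the state, without advancing time (a new reading comes with each control period).
- bot.read_camera(name): name is "scene" or "top"; returns a dict with "pixels" (400x640x3 uint8, red, green, blue), "vfov" (degrees; the focal length in pixels is half the picture's height over the tangent of half this angle, whatever the lens; pixels are square), "cx", "cy" (the principal point, pixels), "world_to_cam" (4x4, takes a point from world to camera coordinates). Camera axes: x right, y down, z forward; pixel columns grow to the right and rows downward; lengths in m; the calibration is good to about 2 mm. A picture is of the moment at which its call begins. There is no depth.
- bot.finish_job(): hands the job in; it is judged then, once.
Trained networks look in a picture, given as the dict that the camera call returned (one of the last four; its "shot" number tells which), for a name from the list of things; names that differ only in an ending like _2 or _b are one class to them, and where a whole thing is asked for, a point or a joint stands for the part that bears it (a point fixed in the world has none). Each returns a list of dicts, best first, with "score" (0 to 1); they miss things now and then, are a little off and sometimes report something else, mostly with a low value. They report only what shows in the picture. A call takes as long as a camera call. They do not tell look-alikes from the thing itself.
- bot.look_for(target, picture): "bbox" ([left, top, right, bottom] in pixels, round what is visible of it).
- bot.regions_of(target, picture): "mask" (400x640 bool, what is visible of it) and "bbox" ([left, top, right, bottom] in pixels, round what is visible of it).
The state is a dict: "time": time; "q": joint angles; "joint_vel": joint speeds; "joint_torque": joint torques, N m; "tool_pos": TCP position; "tcp_rot": TCP orientation; "wrist_force": force on the tool from outside, world axes, zero at the start; "torque": the same for the moment, N m; "width": opening from 0.0 (shut) to 1.0 (fully open); "grip_force": force on a finger pad.
Only numpy, scipy, OpenCV 4.12 (cv2) and the standard library are available. Lean on these libraries where they do the work, as an engineer would, in place of code of your own. Each camera call takes 0.05 s, during which the arm holds its last target. There are 200 camera calls.

## Working session

There is one attempt and no reset: what is moved stays moved. The work goes in short steps, Python scripts to look and compute and a shell command to move; the robot and the scene stay as the last step left them, time stands still between calls to the robot, and variables do not carry over. Pictures are saved under pics/ and viewed, at most 10 in all, crops included, and the job is handed in when it is done.

```bash
mkdir -p pics; ls; cat > h.py <<'E'
import numpy as np, cv2
from workcell import bot
def cam(n): return bot.read_camera(n)
def save(p,f): cv2.imwrite('pics/'+f, p['pixels'][:,:,::-1])
def foc(p): return 200/np.tan(np.radians(p['vfov'])/2)
def proj(p,X):
    T=np.array(p['world_to_cam']); c=T[:3,:3]@np.array(X)+T[:3,3]
    return foc(p)*c[0]/c[2]+p['cx'], foc(p)*c[1]/c[2]+p['cy']
def ray(p,u,v):
    T=np.array(p['world_to_cam']); R=T[:3,:3]
    o=-R.T@T[:3,3]; d=R.T@np.array([(u-p['cx'])/foc(p),(v-p['cy'])/foc(p),1]); return o,d/np.linalg.norm(d)
def atz(p,u,v,z):
    o,d=ray(p,u,v); return o+d*(z-o[2])/d[2]
def tri(r1,r2):
    (o1,d1),(o2,d2)=r1,r2
    s=np.linalg.lstsq(np.stack([d1,-d2],1),o2-o1,rcond=None)[0]
    a=o1+s[0]*d1;b=o2+s[1]*d2
    return (a+b)/2,np.linalg.norm(a-b)
E
python3 - <<'E'
from h import *
np.set_printoptions(precision=4,suppress=True)
for n in ('scene','top'):
    p=cam(n); save(p,n+'0.png'); print(n,{k:v for k,v in p.items() if k not in('pixels',)}); print(ray(p,p['cx'],p['cy']))
    for t in ('lid','canister','carrier','sample_cup','stopper','filter_tin'):
        print(t,[(round(d['score'],2),np.round(d['bbox']).tolist()) for d in bot.look_for(t,p)])
print(bot.read_state())
E
```

```text
pics
scene {'vfov': 48.80058642977646, 'cx': 323.20838639829867, 'cy': 200.27740198727832, 'world_to_cam': array([[ 0.2621,  0.965 ,  0.0051, -0.2318],
       [ 0.4551, -0.1189, -0.8824, -0.2267],
       [-0.851 ,  0.2336, -0.4704,  1.7039],
       [ 0.    ,  0.    ,  0.    ,  1.    ]]), 'shot': 1}
(array([ 1.6139, -0.2014,  0.6026]), array([-0.851 ,  0.2336, -0.4704]))
lid [(0.67, [224.0, 245.0, 274.0, 292.0]), (0.64, [180.0, 157.0, 218.0, 192.0]), (0.58, [231.0, 167.0, 273.0, 206.0])]
canister [(0.7, [184.0, 188.0, 221.0, 213.0])]
carrier [(0.38, [252.0, 231.0, 261.0, 242.0])]
sample_cup [(0.91, [194.0, 219.0, 221.0, 248.0])]
stopper [(0.52, [252.0, 234.0, 262.0, 241.0])]
filter_tin []
top {'vfov': 46.3499213873736, 'cx': 324.3139800298038, 'cy': 199.26808380293787, 'world_to_cam': array([[-0.0156, -0.9998,  0.0093,  0.0472],
       [-0.9929,  0.0144, -0.1179,  0.6071],
       [ 0.1177, -0.0111, -0.993 ,  1.2761],
       [ 0.    ,  0.    ,  0.    ,  1.    ]]), 'shot': 2}
(array([0.4533, 0.0527, 1.3382]), array([ 0.1177, -0.0111, -0.993 ]))
lid [(0.95, [370.0, 106.0, 407.0, 143.0]), (0.9, [352.0, 246.0, 393.0, 284.0]), (0.71, [409.0, 243.0, 449.0, 278.0])]
canister []
carrier []
sample_cup []
stopper []
filter_tin [(0.84, [204.0, 255.0, 229.0, 282.0])]
{'time': 0.7, 'q': array([-1.2589,  0.2638,  1.604 ,  0.    ,  1.2737, -0.0369]), 'joint_vel': array([-0.0013,  0.0008,  0.0012, -0.0007, -0.0011,  0.0011]), 'joint_torque': array([ -0.0012, -51.4833, -36.7615,  -0.0001,   0.0008,   0.    ]), 'tool_pos': array([ 0.2307, -0.6343,  0.2313]), 'tcp_rot': array([3.0939, 0.5451, 0.    ]), 'wrist_force': array([0.3749, 0.6976, 0.4486]), 'torque': array([ 0.0131,  0.0272, -0.0102]), 'grip_force': 0.0, 'width': 1.0032634930680613}
```

View pics/scene0.png

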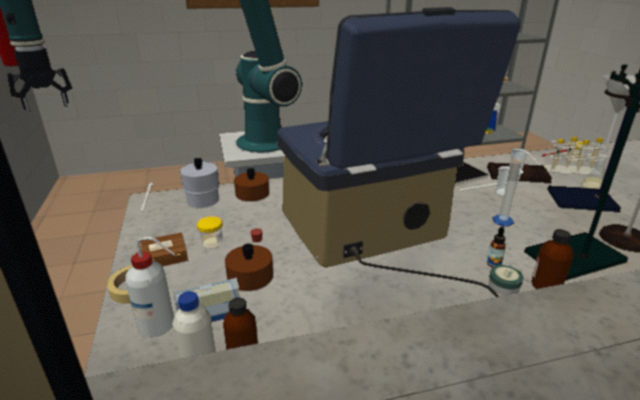

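View pics/top0.png

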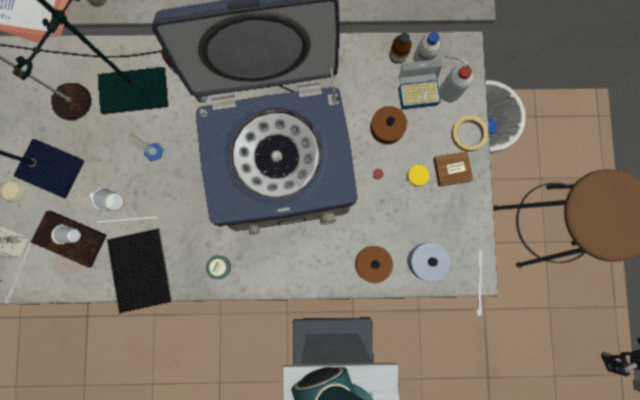

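Lid candidates in the top view are brown at (374,264), brown at (388,124) and steel at (430,262). The description says steel, so I choose (430,262). In the scene view it is the one at (200,180), standing on the canister, with its knob at about (198,162). I'll check it in a close crop and triangulate.

```bash
python3 - <<'E'
from h import *
np.set_printoptions(precision=4,suppress=True)
s=cam('scene');t=cam('top')
a=cv2.resize(s['pixels'][145:225,165:285],None,fx=5,fy=5,interpolation=cv2.INTER_CUBIC)[:, :400]
b=cv2.resize(t['pixels'][232:292,340:460],None,fx=5,fy=5,interpolation=cv2.INTER_CUBIC)
b=cv2.copyMakeBorder(b,0,100,0,0,cv2.BORDER_CONSTANT)[:, 200:]
cv2.imwrite('pics/crop1.png',np.hstack([a,b])[:,:,::-1])
def dark(p,x0,y0,x1,y1):
    g=p['pixels'][y0:y1,x0:x1].max(2).astype(float); w=np.clip(90-g,0,None); v,u=np.mgrid[y0:y1,x0:x1]
    return (u*w).sum()/w.sum(),(v*w).sum()/w.sum()
ks=dark(s,190,155,206,172); kt=dark(t,424,253,442,271); print(ks,kt)
print('knob',tri(ray(s,*ks),ray(t,*kt)))
for n,p in(('s',s),('t',t)):
  for tg in('lid','canister','filter_tin'):
    for d in bot.regions_of(tg,p):
        v,u=np.nonzero(d['mask']);print(n,tg,round(d['score'],2),np.round(d['bbox']),u.mean(),v.mean(), 'z0:',atz(p,u.mean(),v.mean(),0.07))
E
```

```text
(np.float64(197.74333996023856), np.float64(162.73399602385686)) (np.float64(432.2289156626506), np.float64(261.4803212851406))
knob (array([ 0.4313, -0.2391,  0.1161]), np.float64(0.0003372662889276427))
s lid 0.91 [235. 168. 272. 203.] 251.2111801242236 185.94099378881987 z0: [ 0.5204 -0.1052  0.07  ]
s lid 0.66 [225. 245. 277. 293.] 250.27473742399116 266.78330569375345 z0: [ 0.8862 -0.152   0.07  ]
s canister 0.65 [186. 186. 219. 211.] 202.6003937007874 198.60433070866142 z0: [ 0.5629 -0.2354  0.07  ]
t lid 0.78 [415. 240. 449. 281.] 429.1372549019608 261.36199095022624 z0: [ 0.4309 -0.2415  0.07  ]
t lid 0.75 [370. 107. 404. 144.] 388.11655874190564 124.84828862164662 z0: [ 0.8101 -0.1427  0.07  ]
t lid 0.69 [351. 246. 396. 286.] 373.51708633093523 264.1843525179856 z0: [ 0.4258 -0.0912  0.07  ]
t filter_tin 0.97 [203. 255. 232. 280.] 218.08961303462323 267.6130346232179 z0: [0.4232 0.3262 0.07  ]
```

View pics/crop1.png

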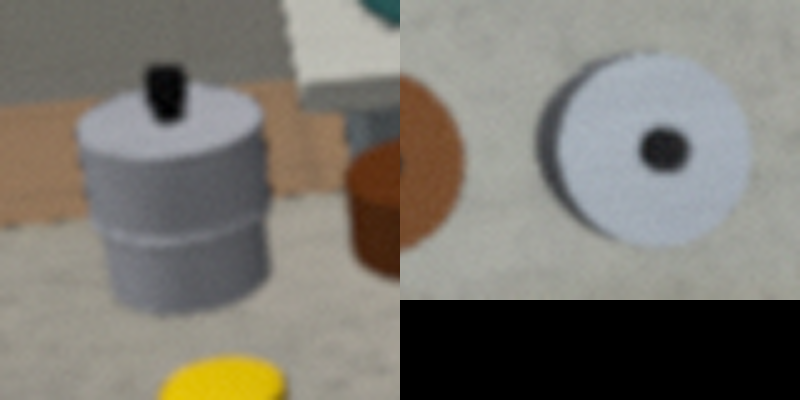

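The crop shows the steel canister with its silver lid and black knob, at crop px (165,92) in the scene half and (665,150) in the top half. The brown look-alike is next to it. The knob triangulates to z=0.116, where 0.111–0.130 is expected. I'll turn the tool square with the world axes and move above the knob.

```bash
python3 -m creep '[[0,0,0,0.873,1],[0,0,0,0.873,1],[0,0,0,0.873,1],[0,0,0,0.873,1],[0.4,-0.79,0,0,1],[0.4,-0.79,0,0,1],[0.4,-0.79,0,0,1],[0.4,-0.79,0,0,1],[0.4,-0.79,0,0,1],[0.4,-0.79,0,0,1],[0.4,-0.79,0,0,1],[0.4,-0.79,0,0,1],[0.4,-0.79,0,0,1],[0.4,-0.79,0,0,1],[0,0,0,0,1],[0,0,0,0,1]]'
```

```text
time: 3.1
tool_pos: [0.4308, -0.2396, 0.2314]
tcp_rot: [3.141, 0.001, -0.0]
wrist_force: [0.3, -0.3, 0.5]
width: 1.0
grip_force: 0.0
```

```bash
python3 -m creep '[[0,0,0.5,0,1],[0,0,0.5,0,1],[0,0,0.5,0,1],[0,0,0.4,0,1],[0,0,0.3,0,1],[0,0,0.2,0,1],[0,0,0.12,0,1],[0,0,0,0,1],[0,0,0,0,0.2],[0,0,0,0,0.2],[0,0,0,0,0],[0,0,0,0,0],[0,0,0,0,0],[0,0,0,0,0],[0,0,0,0,0],[0,0,0,0,0]]' 50
```

```text
time: 5.1
tool_pos: [0.4312, -0.2398, 0.1056]
tcp_rot: [3.141, -0.001, 0.001]
wrist_force: [0.1, -2.0, 3.2]
width: 0.259
grip_force: 49.1
```

```bash
python3 -m creep '[[0,0,-0.1,0,0],[0,0,-0.1,0,0],[0,0,-0.15,0,0],[0,0,-0.2,0,0],[0,0,-0.3,0,0],[0,0,-0.4,0,0],[0,0,-0.4,0,0],[0,0,-0.4,0,0],[0,0,-0.3,0,0],[0,0,-0.2,0,0],[0,0,0,0,0]]'; python3 - <<'E'
from h import *
s=cam('scene');t=cam('top')
a=cv2.resize(s['pixels'][110:230,150:290],None,fx=3,fy=3,interpolation=cv2.INTER_CUBIC)
b=cv2.resize(t['pixels'][210:300,350:470],None,fx=3,fy=3,interpolation=cv2.INTER_CUBIC)
b=cv2.copyMakeBorder(b,0,90,0,0,cv2.BORDER_CONSTANT)
cv2.imwrite('pics/lift.png',np.hstack([a,b])[:,:,::-1])
E
```

```text
time: 6.48
tool_pos: [0.4313, -0.2397, 0.2337]
tcp_rot: [3.141, -0.001, 0.002]
wrist_force: [1.2, -0.5, -0.4]
width: 0.258
grip_force: 49.2
```

View pics/lift.png

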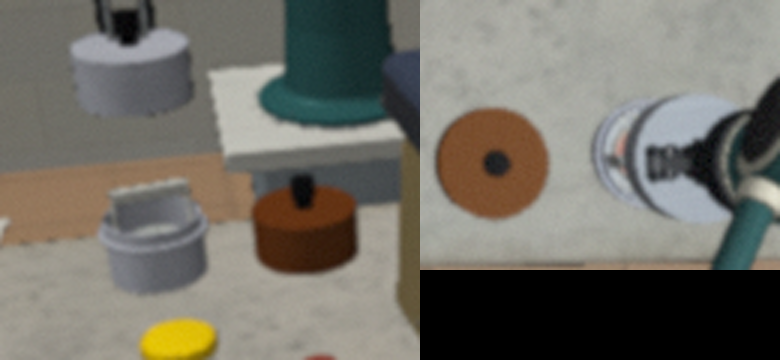

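Lid is held level (crop px 130,70) and the canister is open, with the carrier bar showing at (150,188). Next I carry the lid to the free worktop at y≈0.11.

```bash
python3 -m creep '[[0,-0.2,0,0,0],[0,-0.4,0,0,0],[0,-0.6,0,0,0],[0,-0.7,0,0,0],[0,-0.7,0,0,0],[0,-0.7,0,0,0],[0,-0.7,0,0,0],[0,-0.7,0,0,0],[0,-0.7,0,0,0],[0,-0.7,0,0,0],[0,-0.5,0,0,0],[0,-0.3,0,0,0],[0,-0.1,0,0,0],[0,0,0.4,0,0],[0,0,0.5,0,0],[0,0,0.5,0,0],[0,0,0.5,0,0],[0,0,0.4,0,0],[0,0,0.3,0,0],[0,0,0.2,0,0]]'; python3 -m creep '[[0,0,0.2,0,0],[0,0,0.2,0,0],[0,0,0.16,0,0],[0,0,0.1,0,0],[0,0,0.1,0,0],[0,0,0,0,0]]'
```

```text
time: 9.07
tool_pos: [0.4308, 0.1102, 0.0921]
tcp_rot: [3.141, -0.001, -0.001]
wrist_force: [-0.5, 0.2, -1.0]
width: 0.259
grip_force: 49.2
time: 9.82
tool_pos: [0.4312, 0.1105, 0.0556]
tcp_rot: [3.141, -0.0, -0.001]
wrist_force: [-2.3, -1.2, 6.2]
width: 0.258
grip_force: 49.9
```

```bash
python3 -m creep '[[0,0,0,0,0.35],[0,0,0,0,0.5],[0,0,0,0,0.8],[0,0,0,0,1],[0,0,0,0,1],[0,0,0,0,1],[0,0,-0.2,0,1],[0,0,-0.4,0,1],[0,0,-0.7,0,1],[0,0,-0.8,0,1],[0,0,-0.8,0,1],[0,0,-0.5,0,1],[0,0,-0.2,0,1],[0,0,0,0,1]]'; python3 - <<'E'
from h import *
np.set_printoptions(precision=4,suppress=True)
s=cam('scene');t=cam('top')
for n,p in(('s',s),('t',t)):
  for tg in('canister','carrier','lid'):
    for d in bot.regions_of(tg,p):
        v,u=np.nonzero(d['mask']);print(n,tg,round(d['score'],2),np.round(d['bbox']),u.mean(),v.mean())
a=cv2.resize(s['pixels'][160:220,175:255],None,fx=5,fy=5,interpolation=cv2.INTER_CUBIC)
b=cv2.resize(t['pixels'][230:290,400:460],None,fx=6,fy=6,interpolation=cv2.INTER_CUBIC)
c=cv2.resize(t['pixels'][230:300,240:400],(400,175))
a=cv2.copyMakeBorder(a,0,60,0,0,cv2.BORDER_CONSTANT)
d=np.hstack([a,b]); c=cv2.copyMakeBorder(c,0,0,0,d.shape[1]-400,cv2.BORDER_CONSTANT)
cv2.imwrite('pics/open.png',np.vstack([d,c])[:,:,::-1])
E
```

```text
time: 11.58
tool_pos: [0.4312, 0.1106, 0.2353]
tcp_rot: [-3.141, 0.001, -0.002]
wrist_force: [-0.8, -1.1, -0.1]
width: 0.997
grip_force: 0.0
s canister 0.65 [185. 174. 220. 211.] 201.57185929648242 191.29849246231157
s carrier 0.61 [189. 169. 216. 188.] 199.69060773480663 174.73480662983425
s lid 0.8 [233. 168. 273. 202.] 251.68672199170123 185.78423236514521
s lid 0.66 [222. 244. 273. 294.] 249.84800897363993 266.8743690409422
t canister 0.88 [405. 242. 444. 281.] 427.636690647482 261.49460431654677
t canister 0.36 [406. 167. 426. 187.] 417.77319587628864 175.51288659793815
t carrier 0.64 [424. 258. 444. 264.] 435.16326530612247 259.51020408163265
t lid 0.81 [353. 246. 394. 286.] 373.5753546099291 263.88031914893617
t lid 0.34 [411. 250. 443. 277.] 425.3089171974522 261.87579617834393
```

View pics/open.png

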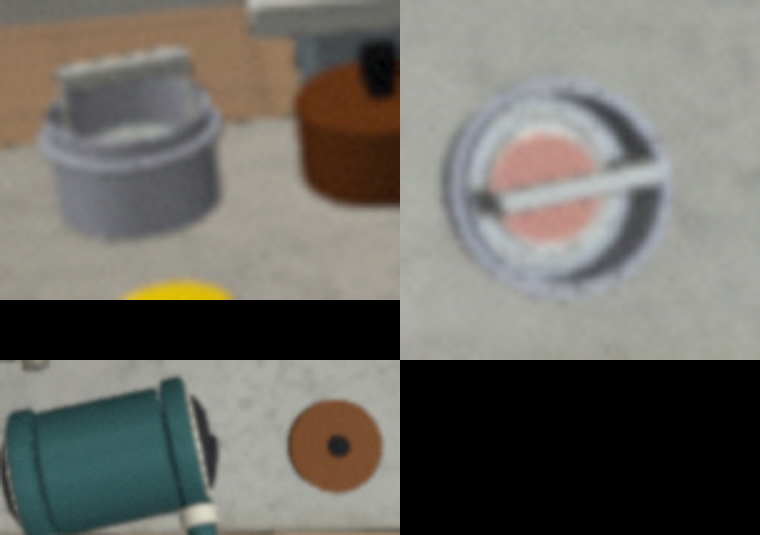

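The lid is hidden under the arm, and will be checked after moving away. In the open canister the bar runs from top px (416.7,263.8) to (444.7,258.7), and from scene px (187,174) to (212.6,170). Now I measure it.

```bash
python3 - <<'E'
from h import *
np.set_printoptions(precision=4,suppress=True)
s=cam('scene');t=cam('top')
A=(416.9,263.8);B=(444.6,258.7)
print('ends',tri(ray(s,212.6,170.5),ray(t,*A)),tri(ray(s,187.2,174.5),ray(t,*B)))
# refine the line: perpendicular brightness centroid against pink/dark surroundings
g=t['pixels'].astype(float); 
pts=[]
for u in range(421,435):  # over the pink label: bar has low red-green difference
    v0=A[1]+(u-A[0])*(B[1]-A[1])/(B[0]-A[0])
    vs=np.arange(int(v0)-4,int(v0)+6); col=g[vs,u]; w=np.clip(col[:,1]-160,0,None)
    pts.append((u,(w*vs).sum()/max(w.sum(),1e-6)))
pts=np.array(pts);print(pts[:,1])
for z in (.09,.092):
  a=atz(t,*A,z);b=atz(t,*B,z);print(z,a,b,(a+b)/2,np.linalg.norm(b-a),'dir',np.arctan2(*(a-b)[[1,0]]))
P=np.polyfit(pts[:,0],pts[:,1],1);a=atz(t,421,np.polyval(P,421),.092);b=atz(t,434,np.polyval(P,434),.092);print('fit dir',np.arctan2(*(a-b)[[1,0]]), a,b)
# canister from top mask: rim centre
m=bot.regions_of('canister',t)[0]['mask'];v,u=np.nonzero(m)
print('rim ctr',atz(t,(u.min()+u.max())/2,(v.min()+v.max())/2,.05))
# gripper tip check not needed
E
```

```text
ends (array([ 0.4255, -0.2034,  0.0861]), np.float64(0.002999536063519598)) (array([ 0.4378, -0.2751,  0.0878]), np.float64(0.007493473568339887))
[262.7576 262.5541 262.3086 262.039  261.9028 261.7125 261.378  261.1688
 261.0125 260.8861 260.7105 261.4019 260.9935 261.6982]
0.09 [ 0.4254 -0.2041  0.09  ] [ 0.4377 -0.2784  0.09  ] [ 0.4315 -0.2412  0.09  ] 0.07525384655309149 dir 1.7344174754017008
0.092 [ 0.4254 -0.2037  0.092 ] [ 0.4377 -0.2778  0.092 ] [ 0.4316 -0.2408  0.092 ] 0.07513326916580235 dir 1.7344174754016999
fit dir 1.6754346776842217 [ 0.4289 -0.2147  0.092 ] [ 0.4326 -0.2494  0.092 ]
rim ctr [ 0.4317 -0.2376  0.05  ]
```

```bash
python3 -m creep '[[0,0.3,0,-1,1],[0,0,0,-1,1],[0,0,0,-1,1],[0,0,0,-1,1],[0,0,0,-1,1],[0,0,0,-1,1],[0,0,0,-1,1],[0,0,0,-1,0.5],[0,0,0,-1,0.5],[0,0,0,-1,0.5],[0,0,0,-1,0.5],[0,0,0,-1,0.5],[0,0,0,-1,0.5],[0,0,0,-1,0.5],[0,0,0,-1,0.5],[0,0,0,-1,0.5],[0,0,0,-1,0.5],[0,0,0,-0.45,0.5],[0,0,0,0,0.5]]'; python3 - <<'E'
from h import *
from scipy.spatial.transform import Rotation as R
st=bot.read_state(); M=R.from_rotvec(st['tcp_rot']).as_matrix()
print(M.round(4)); print((M.T@(np.array([.4315,-.241,.235])-st['tool_pos']))/.05)
E
```

```text
time: 14.5
tool_pos: [0.431, 0.0956, 0.2348]
tcp_rot: [2.021, 2.405, 0.0]
wrist_force: [1.0, 0.8, -0.3]
width: 0.5
grip_force: 0.0
[[-0.1725  0.985   0.    ]
 [ 0.985   0.1725 -0.    ]
 [-0.      0.     -1.    ]]
[-6.63226276e+00 -1.15102748e+00 -4.35908973e-03]
```

```bash
python3 -m creep '[[-0.3,-0.05,0,0,0.5],[-0.6,-0.1,0,0,0.5],[-0.7,-0.12,0,0,0.5],[-0.7,-0.12,0,0,0.5],[-0.7,-0.12,0,0,0.5],[-0.7,-0.12,0,0,0.5],[-0.7,-0.12,0,0,0.5],[-0.7,-0.12,0,0,0.5],[-0.7,-0.12,0,0,0.5],[-0.5,-0.1,0,0,0.5],[-0.33,-0.06,0,0,0.5],[0,0,0,0,0.5],[0,0,0,0,0.5]]'; python3 - <<'E'
from h import *
from scipy.spatial.transform import Rotation as R
st=bot.read_state(); M=R.from_rotvec(st['tcp_rot']).as_matrix()
print((M.T@(np.array([.4315,-.241,.068])-st['tool_pos']))/.05)
s=cam('scene');t=cam('top')
for d in bot.regions_of('lid',t):
    v,u=np.nonzero(d['mask']);print(d['score'],d['bbox'],atz(t,u.mean(),v.mean(),.045))
# new overlay: where the fingertips would project
for y in(-.0,):
  print('tcp in scene',proj(s,st['tool_pos']))
a=cv2.resize(t['pixels'][220:300,240:400],None,fx=3,fy=3); b=cv2.resize(s['pixels'][130:220,160:270],(293,240))
cv2.imwrite('pics/lid.png',np.hstack([a,b])[:,:,::-1])
E
```

```text
time: 16.12
tool_pos: [0.4315, -0.2403, 0.2347]
tcp_rot: [-2.02, -2.405, -0.001]
wrist_force: [0.1, -0.1, 0.2]
width: 0.498
grip_force: 0.0
[-1.52059052e-02 -1.87416140e-03  3.33362838e+00]
0.87 [282.0, 244.0, 318.3, 281.2] [0.43007154 0.11206591 0.045     ]
0.83 [370.6, 108.7, 405.2, 142.4] [ 0.81679529 -0.14725812  0.045     ]
0.65 [353.4, 247.2, 391.5, 285.5] [ 0.42568845 -0.09543333  0.045     ]
tcp in scene (np.float64(191.55982745235792), np.float64(121.59224891207312))
```

View pics/lid.png

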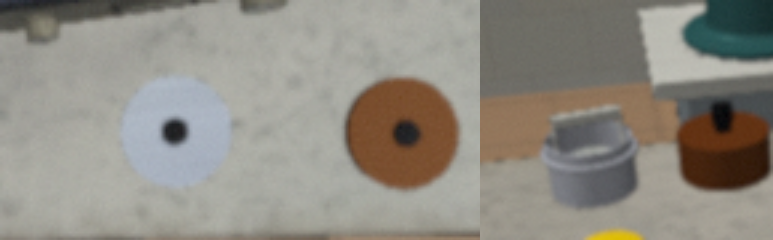

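The silver lid lies flat on the free worktop, at crop px (175,130), or (0.430,0.112) in the world, clear of the brown one. The canister is unmoved. I descend over the bar (3.33 units) and grip.

```bash
python3 -m creep '[[0,0,0.4,0,0.5],[0,0,0.6,0,0.5],[0,0,0.6,0,0.5],[0,0,0.6,0,0.5],[0,0,0.5,0,0.5],[0,0,0.3,0,0.5],[0,0,0.2,0,0.5],[0,0,0.13,0,0.5],[0,0,0,0,0.5],[0,0,0,0,0.3],[0,0,0,0,0.2],[0,0,0,0,0.1],[0,0,0,0,0],[0,0,0,0,0],[0,0,0,0,0],[0,0,0,0,0],[0,0,0,0,0],[0,0,0,0,0]]' 50
```

```text
time: 18.52
tool_pos: [0.4321, -0.241, 0.0686]
tcp_rot: [2.02, 2.405, 0.0]
wrist_force: [1.4, -0.1, 2.6]
width: 0.107
grip_force: 49.2
```

```bash
python3 -m creep '[[0,0,-0.04,0,0],[0,0,-0.08,0,0],[0,0,-0.12,0,0],[0,0,-0.16,0,0],[0,0,-0.2,0,0],[0,0,-0.22,0,0],[0,0,-0.24,0,0],[0,0,-0.24,0,0],[0,0,-0.24,0,0],[0,0,-0.24,0,0],[0,0,-0.22,0,0],[0,0,-0.2,0,0],[0,0,-0.18,0,0],[0,0,-0.14,0,0],[0,0,-0.1,0,0],[0,0,-0.08,0,0],[0,0,-0.04,0,0],[0,0,-0.02,0,0],[0,0,0,0,0],[0,0,0,0,0]]'; python3 - <<'E'
from h import *
s=cam('scene');t=cam('top')
st=bot.read_state()
p=atz
for tg in ('canister','carrier','dish_low','dish_top'):
    for n,q in(('s',s),('t',t)):
        for d in bot.look_for(tg,q)[:2]: print(tg,n,round(d['score'],2),np.round(d['bbox'],1))
for z in(.142,.062,0): print(proj(s,[.4315,-.2405,z]))
cv2.imwrite('pics/hold.png',cv2.resize(s['pixels'][100:225,140:280],None,fx=4,fy=4,interpolation=cv2.INTER_CUBIC)[:,:,::-1])
E
```

```text
time: 21.02
tool_pos: [0.4316, -0.2408, 0.2061]
tcp_rot: [-2.02, -2.406, 0.0]
wrist_force: [0.4, 0.0, -2.2]
width: 0.106
grip_force: 48.7
canister s 0.73 [180.6 171.4 219.  210.8]
canister t 0.65 [406.6 243.7 435.1 282.6]
carrier s 0.68 [178.8 120.1 212.8 161.3]
carrier t 0.68 [419.7 248.6 440.5 278.7]
dish_low s 0.56 [181.6 151.4 211.1 159.8]
dish_top s 0.52 [183.4 140.4 207.2 155.1]
dish_top t 0.47 [283.2 244.  314.9 280.8]
(np.float64(196.0564551882647), np.float64(154.13208507803915))
(np.float64(199.73572309399884), np.float64(180.392694102711))
(np.float64(202.43841897163358), np.float64(199.68306424524548))
```

View pics/hold.png

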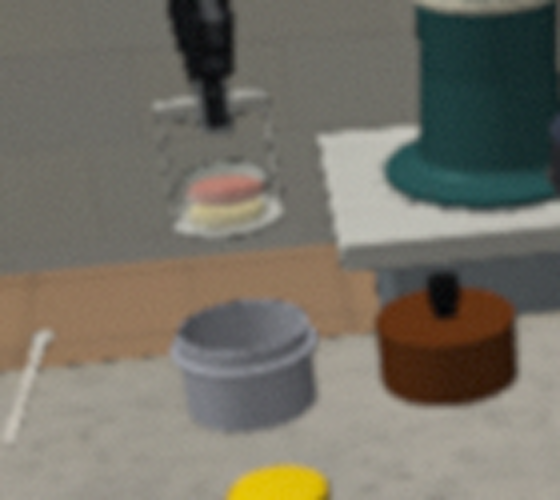

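The carrier hangs level at crop px (230,200) with both dishes stacked on it, straight over the open canister at (245,365). I hold it still, then hand in.

```bash
python3 -m creep '[[0,0,0,0,0],[0,0,0,0,0],[0,0,0,0,0],[0,0,0,0,0],[0,0,0,0,0],[0,0,0,0,0],[0,0,0,0,0],[0,0,0,0,0],[0,0,0,0,0],[0,0,0,0,0],[0,0,0,0,0],[0,0,0,0,0],[0,0,0,0,0],[0,0,0,0,0],[0,0,0,0,0],[0,0,0,0,0],[0,0,0,0,0],[0,0,0,0,0],[0,0,0,0,0],[0,0,0,0,0]]'; python3 -c "
from workcell import bot
print(bot.finish_job())"
```

```text
time: 24.02
tool_pos: [0.4317, -0.2409, 0.2063]
tcp_rot: [2.02, 2.406, 0.0]
wrist_force: [-0.1, 0.2, -2.1]
width: 0.105
grip_force: 48.7
the job is handed in; nothing more can be done
None
```

I handed the job in at about 24 s (no verdict came back): the lid stands skirt-down on the free worktop, and the carrier with both dishes was held level for over two seconds, about 8 cm above the rim and centred over the canister.

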